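# Bed the long core plug and weight it down

## Task

Pick the longer of the two white porcelain plugs out of the sloping bin and lay it flat in the T-shaped cavity of the yellow core box, fully down, its wide head in the wide end. Then take the iron weight from the bin and stand it flat on top of the plug, centred and lengthways along it. Set both down gently, do not drop them, let go, and leave everything else where it lies.

Things in the scene. Friction and masses are not known exactly. Their poses are not given: they have to be found in the camera images.
- bin: Fixed plywood bin, 190 x 360 mm, three compartments along its y, each 112 mm wide (centres at y -118, 0, 118 mm). Floor slopes 14 degrees, rising towards +x; it is 55 mm above the origin at x = 0. Dividers, sides, front lip 22 mm above the floor, back wall 30. Origin on the bench under its centre, z up. Long plug, short plug and weight lie one in each, any order, mid-slope.
- long_plug: Long white porcelain plug (use this), 120 mm long, T-shaped from above, all 32 mm high, flat top and bottom, upright sides. Head at +x, 50 mm wide, 30 long; stem 32 mm wide, 90 long. About 0.32 kg, centre of mass 5 mm towards the head. Origin at the centre of the underside (mid-length); x towards the head, z up. Starts flat on a bin floor, x up the slope.
- short_plug: Short white porcelain plug (leave it alone), same section and head as the long one but only 80 mm long in all. Origin at the centre of the underside, x towards the head. Starts flat on a bin floor, x up the slope.
- weight: Dark cast iron weight, about 0.8 kg: block 85 x 46 x 22 mm with an upright grip rib along the middle of its top, 60 mm long, 16 wide, 25 high (47 mm in all). Origin at the centre of the underside, x along its length and the rib, z up. Starts flat on a bin floor, x up the slope.
- core_box: Fixed yellow resin core box, 170 x 100 x 36 mm. T-shaped cavity in its top, centred, 16 mm deep (floor 20 mm above the bench), 127 mm long: wide end at +x 57 mm wide, 36.5 long; the rest 39 wide. 3.5 mm play all round the long plug, which when fully down stands 16 mm proud of the rim, its origin over the box's. Origin at the centre of the underside, z up.
- spike_near: Brass draw spike, 8 mm rod 175 mm long with a ring end, lying just right of the core box: bystander. Origin on the bench under the rod.
- spike_far: Same brass draw spike, lying beyond the core box: bystander. Origin on the bench under the rod.
- mallet: Hammer lying at the right of the bench: bystander.
- brush: Brush lying beyond the core box: bystander.
- tin: Closed tin, 70 mm across, 90 mm high, standing beyond the bin: bystander. Origin under its centre.
- pattern: Wooden pattern, 120 x 70 x 20 mm with a round boss 25 mm high on top, lying left of the bin: bystander. Origin under its centre.
Mind the look-alikes: they are no part of the job. Leave any blue or orange look-alike of the long_plug alone.

How it is judged:
By the outcome, as a careful person would: the job done as asked, in the order asked, and still so for the second after the job is handed in, with the robot touching nothing.
It also fails if it takes over 72 s, if anything falls off the work surface, if the arm or the gripper's body presses on something with over 40 N, if the wrist force passes 120 N, or if a joint passes its speed limit or range.

## Robot

A 6-joint arm with a two-finger parallel gripper is mounted at the origin on the work surface. World frame = base frame: x ahead of the robot, y to its left, z up, the work surface at z = 0. Lengths are in m, angles in rad, forces in N, time in s.
With the tool pointing down it reaches from about 0.375 to 0.925 m from the base axis. Payload 5.7 kg.
Tool frame: the origin (TCP) lies on the centre line of the jaws, within the pads' length; the fingertips stand 19 mm ahead of it and the grasp point (between the pads) is the TCP; y points along the fingers, x is the direction in which the jaws open and shut, and the axes are right-handed (so a half turn about y gives the same grasp; the last joint's range is limited). The gripper opens to 88 mm and grips with 3 to 60 N. Pads are 20 mm wide; open, the fingers measure 115 mm over their backs; the gripper's body (75 mm by 178 mm) begins 61 mm behind the grasp point.
Start: joints at [1.153, 0.359, 1.51, -0, 1.272, -0.115], TCP at [0.179, 0.573, 0.242] pointing down, gripper open.
Joint ranges: [-2.97, 2.97], [-1.01, 2.36], [0.21, 2.38], [-0.96, 4.11], [0.2, 2.71], [-2.98, 2.98]. Speed limits (rad/s): [2.39, 2.39, 3.14, 3.14, 3.14, 3.14].

## Interface

Orientations are given as a rotation vector (axis times angle).
In Python, from bench import manip gives the robot as it stands.
- The arm moves only by the shell command python3 -m inch 'ROWS' [FORCE]. ROWS is text: rows parted by semicolons, each of 7 numbers parted by spaces: the shift along the world's x, y, z in units of 40 mm (1.0 is 40 mm), then the turn, a rotation vector about the world's x, y, z in units of 8 degrees (1.0 is 8 degrees), then the opening in per cent of the stroke, from 0 (shut) to 100 (fully open). A call has 1 to 12 rows; each row is the pose to reach, as a shift and turn from the pose commanded when the call began; what a row does not reach only later rows make up. A row lasts 1/10 s, in which the tool goes at most 50 mm and 8.59 degrees, less where a joint would pass 70% of its speed; a pose out of reach is approached as far as the arm can. A call with a gripper value outside its range is refused whole. The fingers move at their own pace and stop on an object; FORCE is the grip in N (left out, the last holds). Time passes only in rows, so rows that repeat a pose let the fingers close. It gives the time, the measured TCP pose, the force and the opening at its end, in the units of the state.
- manip.observe(): the state, without advancing time (a new reading comes with each control period).
- manip.camera(name): name is "scene" or "top" or "wrist"; returns a dict with "image" (480x640x3 uint8, blue, green, red), "vertical_fov" (degrees; the focal length in pixels is half the picture's height over the tangent of half this angle, whatever the lens; pixels are square), "cx", "cy" (the principal point, pixels), "distortion" ([k1, k2, p1, p2, k3] as OpenCV has them; the pictures are not rectified), "cam_to_world" (4x4, takes a point from camera to world coordinates). Camera axes: x right, y down, z forward; pixel columns grow to the right and rows downward; lengths in m; the calibration is good to about 2 mm. A picture is of the moment at which its call begins. There is no depth.
- manip.hand_in(): hands the job in, once; it reports no verdict.
Trained networks look in the newest picture that a camera, given by its name, has taken for a name from the list of things; names that differ only in an ending like _2 or _b are one class to them, and where a whole thing is asked for, a point or a joint stands for the part that bears it (a point fixed in the world has none). Each returns a list of dicts, best first, with "p" (0 to 1); they miss things now and then, are a little off and sometimes report something else, mostly with a low value. They report only what shows in the picture. A call takes as long as a camera call. They do not tell look-alikes from the thing itself.
- manip.look_for(target, camera): "centre" ([column, row] in pixels, amid what is visible of it).
- manip.silhouettes(target, camera): "pixels" (480x640 bool, what is visible of it) and "centre" ([column, row] in pixels, amid what is visible of it).
The state is a dict: "clock": time; "joints": joint angles; "joint_vel": joint speeds; "joint_efforts": joint torques, N m; "tcp_pos": TCP position; "ee_rot": TCP orientation; "wrist_force": force on the tool from outside, world axes, zero at the start; "ft_torque": the same for the moment, N m; "finger_gap": opening from 0.0 (shut) to 1.0 (fully open).
Only numpy, scipy, OpenCV 4.12 (cv2) and the standard library are available. Lean on these libraries where they do the work, as an engineer would, in place of code of your own. Each camera call takes 0.05 s, during which the arm holds its last target. There are 200 camera calls.

## Working session

There is one attempt and no reset: what is moved stays moved. The work goes in short steps, Python scripts to look and compute and a shell command to move; the robot and the scene stay as the last step left them, time stands still between calls to the robot, and variables do not carry over. Pictures are saved under pics/ and viewed, about 8 in all and at most 12, crops included, and the job is handed in when it is done.

```bash
ls; mkdir -p pics; python3 - <<'E'
from bench import manip
import cv2
s=manip.observe()
print({k:s[k] for k in('clock','tcp_pos','ee_rot','finger_gap','wrist_force')})
for n in('top','scene'):
    c=manip.camera(n); cv2.imwrite(f'pics/{n}0.png',c['image'])
    print(n,c['vertical_fov'],c['cx'],c['cy'],c['distortion'],c['cam_to_world'])
    for t in('bin','long_plug','short_plug','weight','core_box'):
        print(t,[(round(d['p'],2),[round(float(v)) for v in d['centre']]) for d in manip.look_for(t,n)][:4])
E
```

```text
pics
{'clock': 0.0, 'tcp_pos': array([0.17863608, 0.57211117, 0.24082822]), 'ee_rot': array([-1.33825334, -0.98220128,  0.98478879]), 'finger_gap': 1.0003764674412325, 'wrist_force': array([ 0.94244016, -0.01012284, -0.95369981])}
top 53.33580994880245 324.67369352462384 243.0579312404454 [0.01811437 0.         0.         0.         0.        ] [[ 0.02613103 -0.98277688  0.18293926  0.31222435]
 [-0.99950892 -0.02885187 -0.01222675 -0.0132613 ]
 [ 0.01729431 -0.18252992 -0.98304819  1.24989575]
 [ 0.          0.          0.          1.        ]]
bin [(0.84, [243, 220])]
long_plug [(0.82, [188, 327]), (0.8, [301, 217]), (0.72, [257, 311]), (0.69, [351, 322])]
short_plug [(0.67, [204, 211])]
weight [(0.76, [252, 218]), (0.73, [207, 211])]
core_box [(0.66, [394, 251])]
scene 52.50690432303139 322.38740305207284 239.74148731864142 [-0.03595585  0.          0.          0.          0.        ] [[ 0.24115439  0.71855913 -0.6523169   1.54141124]
 [ 0.9704083  -0.18708617  0.15266468 -0.23541322]
 [-0.01234087 -0.66982948 -0.74241239  1.21518691]
 [ 0.          0.          0.          1.        ]]
bin [(0.73, [375, 257])]
long_plug [(0.76, [283, 219]), (0.63, [354, 206]), (0.61, [392, 186]), (0.59, [339, 247])]
short_plug [(0.59, [411, 239])]
weight [(0.84, [371, 240]), (0.7, [259, 263])]
core_box [(0.92, [258, 260])]
```

View pics/top0.png

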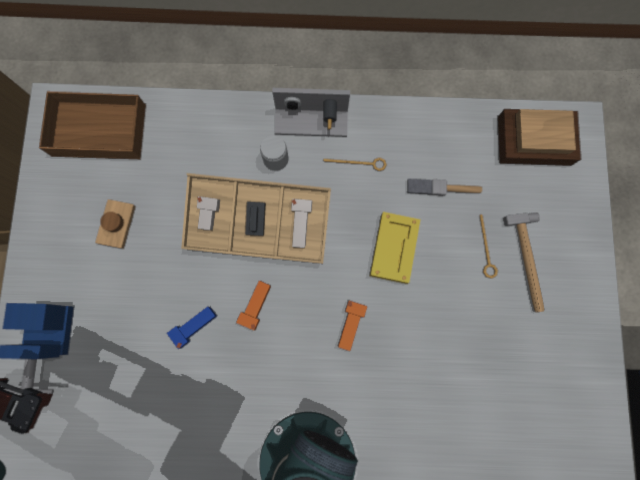

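View pics/scene0.png

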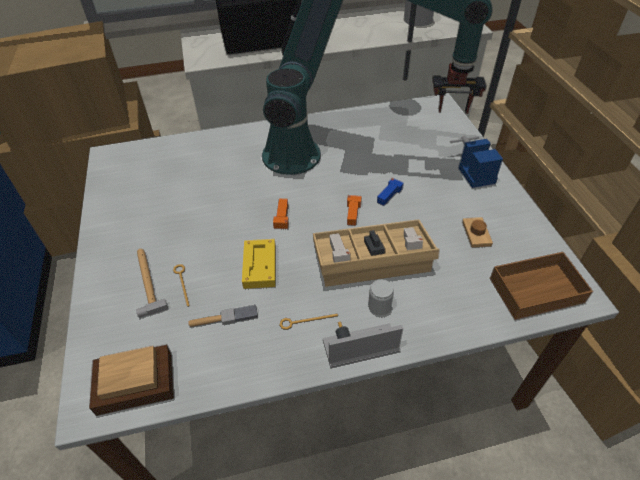

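The top picture shows the bin around (257,220). The long white plug is in its right compartment, about (301,222), head up-image. The weight is at (255,219), the short plug at (206,212) and the core box at (395,248). The blue and orange look-alikes lie nearer the robot.

```bash
cat > h.py <<'E'
from bench import manip
import cv2, numpy as np
from scipy.spatial.transform import Rotation as Ro
def K(c):
    f=240/np.tan(np.radians(c['vertical_fov']/2)); return np.array([[f,0,c['cx']],[0,f,c['cy']],[0,0,1.]])
def ray(c,px):
    u=cv2.undistortPoints(np.array(px,float).reshape(-1,1,2),K(c),np.array(c['distortion'])).reshape(-1,2)
    T=np.array(c['cam_to_world']); d=np.c_[u,np.ones(len(u))]@T[:3,:3].T
    return T[:3,3],d
def toplane(c,px,z=0,n=(0,0,1),p0=None):
    o,d=ray(c,px); n=np.array(n,float); p0=np.array([0,0,z]) if p0 is None else np.array(p0)
    return o+d*(((p0-o)@n)/(d@n))[:,None]
def proj(c,P):
    T=np.linalg.inv(np.array(c['cam_to_world'])); r,_=cv2.Rodrigues(T[:3,:3])
    return cv2.projectPoints(np.array(P,float).reshape(-1,1,3),r,T[:3,3],K(c),np.array(c['distortion']))[0].reshape(-1,2)
def rect(mask):
    return cv2.minAreaRect(cv2.findNonZero(mask.astype(np.uint8)))
def st():
    s=manip.observe(); R=Ro.from_rotvec(s['ee_rot']).as_matrix()
    print('t',round(s['clock'],2),'tcp',np.round(s['tcp_pos'],4),'gap',round(float(s['finger_gap']),3),'F',np.round(s['wrist_force'],1)); print(np.round(R,3)); return s,R
E
python3 - <<'E'
from h import *
st()
c=manip.camera('top')
for t,z in(('bin',.08),('long_plug',.088),('weight',.09),('core_box',.036)):
    for d in manip.silhouettes(t,'top')[:3]:
        b=cv2.boxPoints(rect(d['pixels'])); w=toplane(c,b,z)
        print(t,round(d['p'],2),np.round(d['centre']),'c',np.round(w.mean(0),3),'sides',np.round(w[1]-w[0],3)[:2],np.round(w[2]-w[1],3)[:2])
E
```

```text
t 0.6 tcp [0.1789 0.5727 0.2416] gap 1.0 F [ 0.2 -0.8 -0.1]
[[ 0.298 -0.    -0.954]
 [ 0.954 -0.     0.298]
 [-0.    -1.     0.   ]]
bin 0.93 [244. 217.] c [0.59  0.149 0.08 ] sides [ 0.197 -0.004] [-0.028 -0.366]
long_plug 0.89 [192. 328.] c [0.319 0.281 0.088] sides [ 0.074 -0.087] [-0.036 -0.031]
long_plug 0.73 [256. 309.] c [0.372 0.137 0.088] sides [ 0.106 -0.039] [-0.019 -0.048]
long_plug 0.67 [350. 324.] c [ 0.329 -0.094  0.088] sides [ 0.11  -0.035] [-0.014 -0.047]
weight 0.91 [255. 218.] c [0.585 0.147 0.09 ] sides [0.085 0.002] [-0.    -0.048]
weight 0.72 [436. 184.] c [ 0.681 -0.326  0.09 ] sides [ 0.043 -0.002] [-0.002 -0.189]
core_box 0.96 [396. 248.] c [ 0.532 -0.209  0.036] sides [ 0.173 -0.03 ] [-0.016 -0.103]
```

```bash
python3 -m inch '9 -13.2 2.4 0 0 1.6 100;9 -13.2 2.4 0 0 1.6 100;9 -13.2 2.4 0 0 1.6 100;9 -13.2 2.4 0 0 1.6 100;9 -13.2 2.4 0 0 1.6 100;9 -13.2 2.4 0 0 1.6 100;9 -13.2 2.4 0 0 1.6 100;9 -13.2 2.4 0 0 1.6 100;9 -13.2 2.4 0 0 1.6 100;9 -13.2 2.4 0 0 1.6 100;9 -13.2 2.4 0 0 1.6 100;9 -13.2 2.4 0 0 1.6 100'
python3 - <<'E'
from h import *
st()
c=manip.camera('wrist'); cv2.imwrite('pics/w1.png',c['image']); print(np.round(c['cam_to_world'],3),c['vertical_fov'],c['distortion'])
E
```

```text
clock: 2.05
tcp_pos: [0.5135, 0.0812, 0.3312]
ee_rot: [-1.246, -1.151, 1.15]
wrist_force: [0.7, 0.6, 0.9]
finger_gap: 0.996
t 2.05 tcp [0.5135 0.0812 0.3312] gap 0.996 F [0.7 0.6 0.9]
[[ 0.08   0.001 -0.997]
 [ 0.997  0.     0.08 ]
 [ 0.    -1.    -0.001]]
[[ 0.08   0.952  0.294  0.433]
 [ 0.997 -0.077 -0.024  0.088]
 [ 0.     0.295 -0.955  0.475]
 [ 0.     0.     0.     1.   ]] 69.93400089633144 [-0.01776811  0.          0.          0.          0.        ]
```

View pics/w1.png

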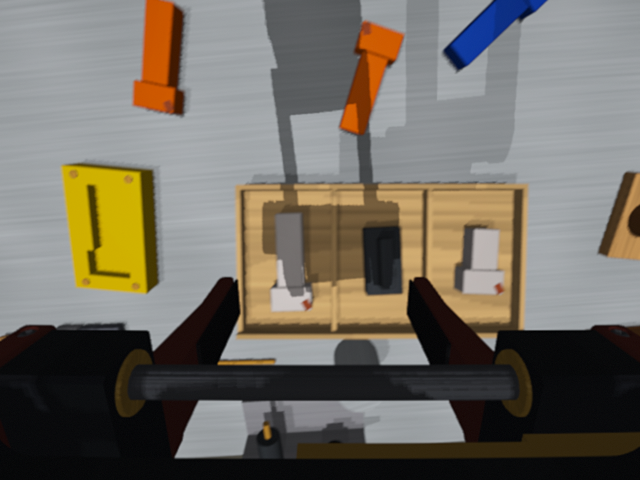

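The wrist picture (image down = world +x) shows the long plug at (290,262), head at the bottom. The weight is at (382,262) and the core box at (110,230). The cavity step at (97,247) puts its wide end at the bottom, so +x, and no half turn is needed. Next I fit models to the masks.

```bash
cat >> h.py <<'E'
from scipy.optimize import minimize
def box(x0,x1,y0,y1,z0,z1): return np.array([[x,y,z] for x in(x0,x1) for y in(y0,y1) for z in(z0,z1)],float)/1000
PLUG=[box(30,60,-25,25,0,32),box(-60,30,-16,16,0,32)]
WT=[box(-42.5,42.5,-23,23,0,22),box(-30,30,-8,8,22,47)]
CB=[box(-85,85,-50,50,0,36)]
BIN=[np.array([[x,y,z] for y in(-180,180) for x,z in((-95,0),(95,0),(-95,53),(95,109),)],float)/1000]
def T(R,p): M=np.eye(4); M[:3,:3]=R; M[:3,3]=p; return M
def pflat(q): return T(Ro.from_euler('z',q[2]).as_matrix(),[q[0],q[1],0])
def pbin(B):  # pose on bin floor in bin coords (x,y,yaw about floor normal)
    return lambda q: pflat(B)@T((Ro.from_euler('y',-14,degrees=True)*Ro.from_euler('z',q[2])).as_matrix(),[q[0],q[1],.055+np.tan(np.radians(14))*q[0]])
def render(c,parts,M,s=4):
    m=np.zeros((480*s,640*s),np.uint8)
    for P in parts:
        q=proj(c,P@M[:3,:3].T+M[:3,3]); cv2.fillConvexPoly(m,cv2.convexHull(np.int32(np.round((q+.5)*s-.5))),1)
    return m
def fit(obs,parts,pose,q0,s=4):
    obs=[(c,cv2.resize(m.astype(np.uint8),None,fx=s,fy=s,interpolation=cv2.INTER_NEAREST)) for c,m in obs]
    def cost(q):
        r=0
        for c,m in obs:
            a=render(c,parts,pose(q),s); r+=1-(a&m).sum()/max((a|m).sum(),1)
        return r/len(obs)
    q0=np.array(q0,float)
    for st_ in((.015,.015,.08),(.004,.004,.03)):
        sim=np.array([q0]+[q0+np.eye(3)[i]*st_[i] for i in range(3)])
        r=minimize(cost,q0,method='Nelder-Mead',options=dict(initial_simplex=sim,xatol=1e-4,fatol=1e-4,maxiter=80)); q0=r.x
    return r.x,1-r.fun
E
cat > m.py <<'E'
from h import *
import pickle
cs={n:manip.camera(n) for n in('top','wrist')}
def near(t,n,px,r=40):
    for d in manip.silhouettes(t,n):
        if np.hypot(*(np.array(d['centre'])-px))<r: return d['pixels']
    print('no',t,n)
def obs(t,P): return [(cs[n],m) for n in cs if (m:=near(t,n,proj(cs[n],[P])[0])) is not None]
ob=obs('bin',[.59,.149,.05]); res={}
for o in(ob,)+tuple([x] for x in ob): B,i=fit(o,BIN,pflat,[.59,.149,-.07]); print('bin',np.round(B,4),round(i,3)); res.setdefault('B',B)
B=res['B']; pb=pbin(B)
o=obs('core_box',[.53,-.209,.03])
for o1 in(o,)+tuple([x] for x in o): q,i=fit(o1,CB,pflat,[.53,-.209,-.16]); print('box',np.round(q,4),round(i,3)); res.setdefault('C',q)
for t,parts,y,in(('weight',WT,0),('long_plug',PLUG,-.118)):
    M0=pb([0,y,0]); oo=[]
    o=obs(t,M0[:3,3]+[0,0,.03]) if t=='weight' else []
    if t=='long_plug':
        for n,c in cs.items():  # low-saturation pixels inside the compartment
            hsv=cv2.cvtColor(c['image'],cv2.COLOR_BGR2HSV); m=((hsv[...,1]<60)&(hsv[...,2]>60)).astype(np.uint8)
            reg=render(c,[box(-75,75,-42,42,2,30)],M0,1); k,l=cv2.connectedComponents(m&reg)
            m=max((l==j for j in range(1,k)),key=np.sum); o.append((c,m))
    for o1 in(o,)+tuple([x] for x in o):
        q,i=fit(o1,parts,pb,[0,y,0]); M=pb(q); print(t,np.round(q,4),round(i,3),'world',np.round(M[:3,3],4)); res.setdefault(t,M)
pickle.dump(res,open('res.pkl','wb'))
v=cs['wrist']['image'].copy()
for parts,M in((PLUG,res['long_plug']),(WT,res['weight']),(CB,pflat(res['C'])),([box(-63.5,27,-19.5,19.5,20,36),box(27,63.5,-28.5,28.5,20,36)],pflat(res['C']))):
    for P in parts:
        q=proj(cs['wrist'],(P@M[:3,:3].T+M[:3,3])[1::2]); cv2.polylines(v,[np.int32(q[[0,1,3,2]])],True,(0,255,0),1)
cv2.imwrite('pics/fit1.png',cv2.resize(v[140:350,50:430],None,fx=2,fy=2))
E
python3 m.py
```

```text
bin [ 0.593   0.1489 -0.0793] 0.464
bin [ 0.5895  0.1248 -0.131 ] 0.221
bin [ 0.5932  0.1492 -0.0783] 0.708
box [ 0.5338 -0.2113 -0.1776] 0.975
box [ 0.534  -0.2119 -0.1701] 0.97
box [ 0.5336 -0.2108 -0.1787] 0.983
weight [0.0003 0.0027 0.06  ] 0.575 world [0.5935 0.1516 0.0551]
weight [-0.0038  0.0003  0.0152] 0.194 world [0.5892 0.1495 0.054 ]
weight [0.0004 0.0027 0.0595] 0.959 world [0.5936 0.1516 0.0551]
long_plug [-1.000e-04 -1.127e-01  3.480e-02] 0.539 world [0.5839 0.0366 0.055 ]
long_plug [ 0.     -0.118   0.0401] 0.154 world [0.5837 0.0313 0.055 ]
long_plug [ 0.0002 -0.1125  0.0216] 0.932 world [0.5843 0.0368 0.0551]
```

View pics/fit1.png

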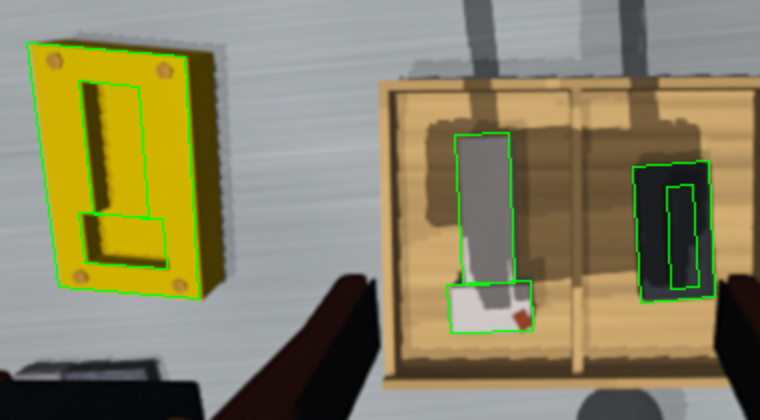

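Overlays match the picture: plug, weight and box outlines fit, and the cavity's wide end is at +x. The top view is blocked by the arm, so I use the wrist fits (IoU 0.93–0.98).

```bash
cat >> h.py <<'E'
import pickle
def tgt(M,loc):  # tool pose with TCP at local mm point, jaws across local y, pointing along -local z
    L=M[:3,:3]; return T(np.c_[L[:,1],-L[:,2],-L[:,0]],M[:3,:3]@(np.array(loc)/1000)+M[:3,3])
def units(G,tag=''):
    s=manip.observe(); R=Ro.from_rotvec(s['ee_rot'])
    print(tag,'units',np.round((G[:3,3]-s['tcp_pos'])/.04,2),np.round(np.degrees((Ro.from_matrix(G[:3,:3])*R.inv()).as_rotvec())/8,2),'tcp',np.round(G[:3,3],4))
E
python3 - <<'E'
from h import *
st(); r=pickle.load(open('res.pkl','rb')); M=r['long_plug']
B=r['B']; M=pbin([.5932,.1492,-.0783])([.0002,-.1125,.028])
r['long_plug']=M; r['weight']=pbin([.5932,.1492,-.0783])([.0004,.0027,.0595]); r['C']=[.5336,-.2110,-.1776]; pickle.dump(r,open('res.pkl','wb'))
units(tgt(M,[5,0,97]),'pre'); units(tgt(M,[5,0,37]),'grasp')
E
```

```text
t 2.5 tcp [0.5117 0.0845 0.3304] gap 0.999 F [-0.5 -0.4 -0. ]
[[ 0.077 -0.001 -0.997]
 [ 0.997  0.     0.077]
 [ 0.    -1.     0.001]]
pre units [ 1.36 -1.15 -4.5 ] [-0.16 -1.75  0.19] tcp [0.5661 0.0386 0.1504]
grasp units [ 1.72 -1.17 -5.96] [-0.16 -1.75  0.19] tcp [0.5805 0.0375 0.0922]
```

```bash
python3 -m inch '1.36 -1.15 -3 -.16 -1.75 .19 68;1.36 -1.15 -4.5 -.16 -1.75 .19 68;1.36 -1.15 -4.5 -.16 -1.75 .19 68;1.36 -1.15 -4.5 -.16 -1.75 .19 68;1.36 -1.15 -4.5 -.16 -1.75 .19 68;1.36 -1.15 -4.5 -.16 -1.75 .19 68;1.36 -1.15 -4.5 -.16 -1.75 .19 68'
python3 - <<'E'
from h import *
r=pickle.load(open('res.pkl','rb')); M=r['long_plug']
c=manip.camera('wrist'); units(tgt(M,[5,0,37]),'grasp')
v=c['image'].copy()
for P in PLUG:
    q=proj(c,(P@M[:3,:3].T+M[:3,3])[1::2]); cv2.polylines(v,[np.int32(q[[0,1,3,2]])],True,(0,255,0),1)
cv2.imwrite('pics/w2.png',v)
E
```

```text
clock: 3.2
tcp_pos: [0.568, 0.0379, 0.1523]
ee_rot: [-1.422, -1.342, 1.053]
wrist_force: [0.7, 0.4, 0.7]
finger_gap: 0.682
grasp units [ 0.3  -0.01 -1.52] [-0.    0.03  0.01] tcp [0.5805 0.0375 0.0922]
```

View pics/w2.png

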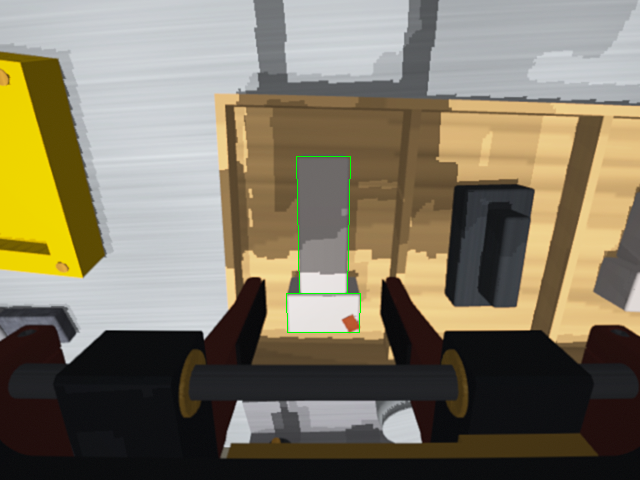

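The outline sits exactly on the plug, with both fingers clear of the dividers. Now descend and grip.

```bash
python3 -m inch '.1 0 -.5 0 0 0 64;.2 0 -1 0 0 0 60;.28 0 -1.35 0 0 0 60;.31 0 -1.5 0 0 0 60;.31 0 -1.5 0 0 0 60;.31 0 -1.5 0 0 0 30;.31 0 -1.5 0 0 0 20;.31 0 -1.5 0 0 0 20;.31 0 -1.5 0 0 0 20;.31 0 -1.5 0 0 0 20' 40
python3 -c "
from h import *
st(); units(tgt(pickle.load(open('res.pkl','rb'))['long_plug'],[5,0,37]))"
```

```text
clock: 4.25
tcp_pos: [0.5799, 0.0371, 0.0915]
ee_rot: [-1.422, -1.342, 1.053]
wrist_force: [-1.7, -0.0, 7.4]
finger_gap: 0.359
t 4.25 tcp [0.5799 0.0371 0.0915] gap 0.359 F [-1.7 -0.   7.4]
[[ 0.053  0.243 -0.968]
 [ 0.999 -0.019  0.05 ]
 [-0.006 -0.97  -0.244]]
 units [0.02 0.01 0.02] [-0.    0.02  0.02] tcp [0.5805 0.0375 0.0922]
```

```bash
python3 -m inch '-.1 0 .4 0 0 0 20;-.2 0 .8 0 0 0 20;-.2 0 1.6 0 0 0 20;-.2 0 2.4 0 0 0 20;-.2 0 3 0 0 0 20;-.2 0 3 0 0 0 20;-.2 0 3 0 0 0 20' 50
python3 - <<'E'
from h import *
s,R=st(); r=pickle.load(open('res.pkl','rb'))
M=pflat(r['C']); M[2,3]=.02
units(tgt(M,[4.5,0,37+50]),'above box'); units(tgt(M,[4.5,0,37]),'place')
E
```

```text
clock: 4.95
tcp_pos: [0.5708, 0.0371, 0.2101]
ee_rot: [-1.421, -1.34, 1.054]
wrist_force: [-0.4, 0.4, -2.9]
finger_gap: 0.359
t 4.95 tcp [0.5708 0.0371 0.2101] gap 0.359 F [-0.4  0.4 -2.9]
[[ 0.054  0.242 -0.969]
 [ 0.999 -0.019  0.051]
 [-0.006 -0.97  -0.242]]
above box units [-0.82 -6.22 -2.58] [ 0.25  1.74 -0.89] tcp [ 0.538  -0.2118  0.107 ]
place units [-0.82 -6.22 -3.83] [ 0.25  1.74 -0.89] tcp [ 0.538  -0.2118  0.057 ]
```

Held: the gap matches 32 mm and the wrist force matches the plug's weight. Now go above the box, level it, and look.

```bash
python3 -m inch '-.1 -1 0 .05 .5 -.2 20;-.3 -2 0 .1 1 -.4 20;-.5 -3 0 .2 1.6 -.7 20;-.7 -4 -.3 .25 1.74 -.89 20;-.82 -5 -.8 .25 1.74 -.89 20;-.82 -6 -1.5 .25 1.74 -.89 20;-.82 -6.22 -2 .25 1.74 -.89 20;-.82 -6.22 -2.4 .25 1.74 -.89 20;-.82 -6.22 -2.58 .25 1.74 -.89 20;-.82 -6.22 -2.58 .25 1.74 -.89 20;-.82 -6.22 -2.58 .25 1.74 -.89 20'
cat > chk.py <<'E'
from h import *
import sys
s,R=st(); r=pickle.load(open('res.pkl','rb')); C=pflat(r['C'])
M=C.copy(); M[2,3]=.02; units(tgt(M,[4.5,0,37]),'place')
c=manip.camera('wrist'); v=c['image'].copy()
# plug as believed in hand
H=T(np.c_[-R[:,2],R[:,0],-R[:,1]],[0,0,0]); H[:3,3]=s['tcp_pos']-H[:3,:3]@np.array([.0045,0,.037])
CAV=[box(-63.5,27,-19.5,19.5,20,36),box(27,63.5,-28.5,28.5,20,36)]
for parts,X,col in((PLUG,H,(0,255,0)),(CB,C,(255,0,255)),(CAV,C,(255,0,255))):
    for P in parts:
        q=proj(c,(P@X[:3,:3].T+X[:3,3])[1::2]); cv2.polylines(v,[np.int32(q[[0,1,3,2]])],True,col,1)
cv2.imwrite(sys.argv[1],v)
E
python3 chk.py pics/w3.png
```

```text
clock: 6.05
tcp_pos: [0.5385, -0.2111, 0.107]
ee_rot: [-1.287, -1.078, 1.077]
wrist_force: [0.2, 0.3, -2.5]
finger_gap: 0.364
t 6.05 tcp [ 0.5385 -0.2111  0.107 ] gap 0.364 F [ 0.2  0.3 -2.5]
[[ 0.176 -0.001 -0.984]
 [ 0.984  0.001  0.176]
 [ 0.001 -1.     0.001]]
place units [-0.01 -0.02 -1.25] [-0.01 -0.   -0.  ] tcp [ 0.538  -0.2118  0.057 ]
```

View pics/w3.png

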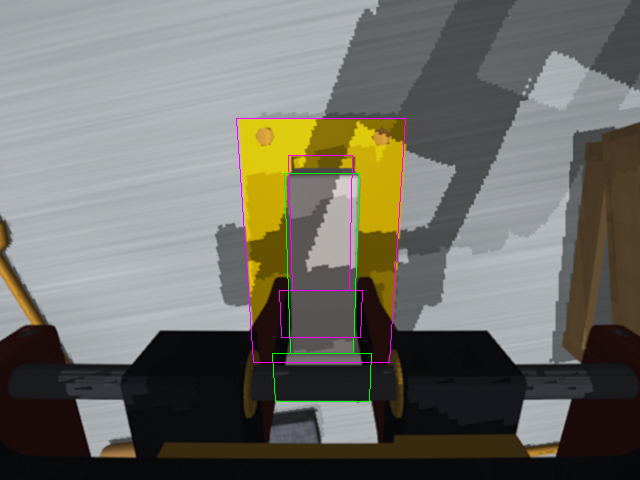

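The cavity outline lies on the visible cavity end (322,160), and the held plug's outline matches its stem edges. Lowering gently.

```bash
python3 -m inch '-.01 -.02 -.3 0 0 0 20;-.01 -.02 -.6 0 0 0 20;-.01 -.02 -.8 0 0 0 20;-.01 -.02 -.95 0 0 0 20;-.01 -.02 -1.05 0 0 0 20;-.01 -.02 -1.12 0 0 0 20;-.01 -.02 -1.17 0 0 0 20;-.01 -.02 -1.2 0 0 0 20;-.01 -.02 -1.2 0 0 0 20'
```

```text
clock: 7.0
tcp_pos: [0.5383, -0.2125, 0.0595]
ee_rot: [-1.288, -1.078, 1.077]
wrist_force: [0.3, 0.3, -2.4]
finger_gap: 0.362
```

```bash
python3 -m inch '0 0 -.025 0 0 0 20;0 0 -.05 0 0 0 20;0 0 -.05 0 0 0 20'; python3 -m inch '0 0 -.02 0 0 0 20;0 0 -.02 0 0 0 20'
```

```text
clock: 7.3
tcp_pos: [0.5382, -0.2124, 0.0574]
ee_rot: [-1.288, -1.078, 1.077]
wrist_force: [-1.1, 0.6, -2.7]
finger_gap: 0.36
clock: 7.5
tcp_pos: [0.5384, -0.2125, 0.0567]
ee_rot: [-1.288, -1.078, 1.077]
wrist_force: [-0.1, -0.1, -2.6]
finger_gap: 0.364
```

```bash
python3 -m inch '0 0 -.02 0 0 0 20;0 0 -.02 0 0 0 20';python3 -m inch '0 0 -.015 0 0 0 20;0 0 -.015 0 0 0 20'
```

```text
clock: 7.7
tcp_pos: [0.5384, -0.2125, 0.0566]
ee_rot: [-1.288, -1.078, 1.077]
wrist_force: [-2.3, 1.1, 4.2]
finger_gap: 0.358
clock: 7.9
tcp_pos: [0.5384, -0.2125, 0.0566]
ee_rot: [-1.288, -1.078, 1.077]
wrist_force: [-4.2, 1.2, 9.0]
finger_gap: 0.367
```

Contact is at the expected floor height (56.6 mm against 57), so let go slowly and rise.

```bash
python3 -m inch '0 0 .02 0 0 0 40;0 0 .02 0 0 0 45;0 0 .02 0 0 0 52;0 0 .02 0 0 0 52;0 0 .5 0 0 0 52;0 0 1.5 0 0 0 52;0 0 2.5 0 0 0 52;0 .6 3.5 0 0 0 68;0 1.2 4.5 0 0 0 68;0 1.8 5.2 0 0 0 68;0 2.4 5.2 0 0 0 68;0 2.4 5.2 0 0 0 68'
cat > chk2.py <<'E'
from h import *
import sys
s,R=st(); r=pickle.load(open('res.pkl','rb')); C=pflat(r['C']); cs={n:manip.camera(n) for n in('wrist','top')}; c=cs['wrist']; v=c['image'].copy()
M0=C.copy(); M0[2,3]=.02; o={}
for n,k in cs.items():
    hsv=cv2.cvtColor(k['image'],cv2.COLOR_BGR2HSV); m=((hsv[...,1]<70)&(hsv[...,2]>50)).astype(np.uint8)
    o[n]=(k,m&render(k,[box(-66,66,-32,32,16,33)],M0,1))
up=[p+[0,0,.016]*(p[:,2:]<.01) for p in PLUG]  # part above the rim
for n in o:
    q,i=fit([o[n]],up,lambda q:pflat(q)@T(np.eye(3),[0,0,.02]),r['C']); X=np.linalg.inv(C)@pflat(q)
    print(n,'plug in box mm',np.round(X[:2,3]*1000,1),'yaw',round(np.degrees(q[2]-r['C'][2]),1),'iou',round(i,3))
    if n=='wrist': M=pflat(q); M[2,3]=.02
for P in PLUG:
    q=proj(c,(P@M[:3,:3].T+M[:3,3])[1::2]); cv2.polylines(v,[np.int32(q[[0,1,3,2]])],True,(0,255,0),1)
cv2.imwrite(sys.argv[1],v); r['placed']=M; pickle.dump(r,open('res.pkl','wb'))
W=r['weight']; units(tgt(W,[0,0,105]),'pre weight'); units(tgt(W,[0,0,44]),'grasp')
E
python3 chk2.py pics/w4.png
```

```text
clock: 9.1
tcp_pos: [0.5384, -0.1142, 0.2644]
ee_rot: [-1.288, -1.081, 1.077]
wrist_force: [-0.5, 0.4, -0.7]
finger_gap: 0.677
t 9.1 tcp [ 0.5384 -0.1142  0.2644] gap 0.677 F [-0.5  0.4 -0.7]
[[ 0.174  0.002 -0.985]
 [ 0.985  0.001  0.174]
 [ 0.001 -1.    -0.002]]
wrist plug in box mm [-0.5  1. ] yaw 0.1 iou 0.948
top plug in box mm [5.6 1.8] yaw 2.3 iou 0.602
pre weight units [ 0.76  6.75 -2.65] [-0.27 -1.73  1.12] tcp [0.5685 0.1538 0.157 ]
grasp units [ 1.13  6.72 -4.13] [-0.27 -1.73  1.12] tcp [0.5832 0.1527 0.0978]
```

View pics/w4.png

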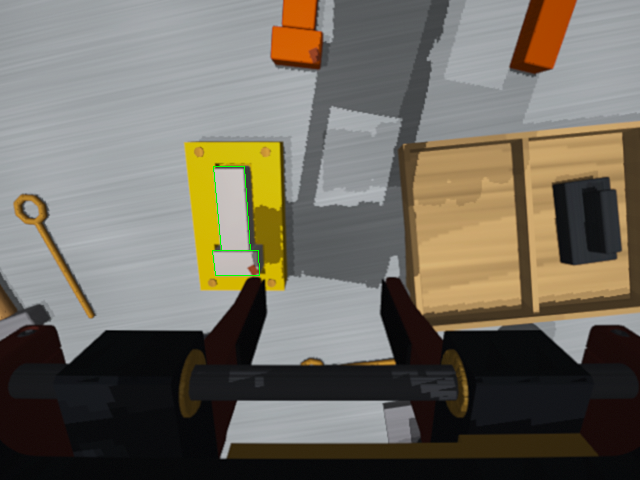

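The plug is seated in the cavity at (232,220), head in the wide end, and the wrist fit puts it within 1 mm and 0.1° of the box centre. Next, the weight.

```bash
python3 -m inch '.2 1.2 0 -.1 -.6 .3 60;.4 2.4 0 -.2 -1.2 .6 60;.6 3.6 -.2 -.27 -1.73 1.12 60;.76 4.8 -.8 -.27 -1.73 1.12 60;.76 6 -1.6 -.27 -1.73 1.12 60;.76 6.75 -2.3 -.27 -1.73 1.12 60;.76 6.75 -2.65 -.27 -1.73 1.12 60;.76 6.75 -2.65 -.27 -1.73 1.12 60;.76 6.75 -2.65 -.27 -1.73 1.12 60;.76 6.75 -2.65 -.27 -1.73 1.12 60'
python3 - <<'E'
from h import *
s,R=st(); r=pickle.load(open('res.pkl','rb')); c=manip.camera('wrist')
m=[d for d in manip.silhouettes('weight','wrist') if np.hypot(*(d['centre']-proj(c,[r['weight'][:3,3]+[0,0,.02]])[0]))<40][0]['pixels']
pb=pbin([.5932,.1492,-.0783]); q,i=fit([(c,m)],WT,pb,[.0004,.0027,.0595]); print(np.round(q,4),round(i,3))
v=c['image'].copy(); M=pb(q)
for P in WT:
    p=proj(c,(P@M[:3,:3].T+M[:3,3])[1::2]); cv2.polylines(v,[np.int32(p[[0,1,3,2]])],True,(0,255,0),1)
cv2.imwrite('pics/w5.png',v); r['weight2']=M; pickle.dump(r,open('res.pkl','wb'))
units(tgt(M,[0,0,44.5]),'new'); units(tgt(r['weight'],[0,0,44.5]),'old')
E
```

```text
clock: 10.2
tcp_pos: [0.5698, 0.1524, 0.1581]
ee_rot: [-1.41, -1.363, 1.078]
wrist_force: [0.3, 1.3, 0.2]
finger_gap: 0.602
t 10.2 tcp [0.5698 0.1524 0.1581] gap 0.602 F [0.3 1.3 0.2]
[[ 0.024  0.243 -0.97 ]
 [ 1.    -0.018  0.02 ]
 [-0.013 -0.97  -0.243]]
[0.0005 0.0028 0.0515] 0.976
new units [ 0.34  0.   -1.5 ] [ 0.    0.02 -0.03] tcp [0.5832 0.1528 0.0983]
old units [ 0.33  0.   -1.51] [-0.01  0.02  0.02] tcp [0.5831 0.1527 0.0983]
```

View pics/w5.png

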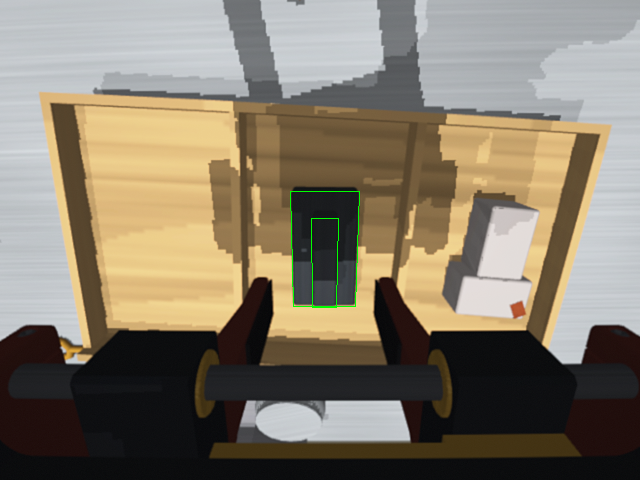

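The weight's outline fits at (325,248), IoU 0.98, and agrees with the earlier fit. The fingers are clear, so descend, grip and lift.

```bash
python3 -m inch '.1 0 -.5 0 0 0 60;.22 0 -1 0 0 0 60;.3 0 -1.35 0 0 0 60;.34 0 -1.49 0 .02 0 60;.34 0 -1.49 0 .02 0 60;.34 0 -1.49 0 .02 0 30;.34 0 -1.49 0 .02 0 10;.34 0 -1.49 0 .02 0 5;.34 0 -1.49 0 .02 0 5;.34 0 -1.49 0 .02 0 5;.34 0 -1.49 0 .02 0 5' 60
python3 -c "
from h import *
s,R=st(); M=pickle.load(open('res.pkl','rb'))['weight2']; print('tcp in weight mm',np.round(1000*M[:3,:3].T@(s['tcp_pos']-M[:3,3]),1))"
python3 -m inch '-.05 0 .2 0 0 0 5;-.1 0 .5 0 0 0 5;-.2 0 1 0 0 0 5;-.2 0 1.8 0 0 0 5;-.2 0 2.6 0 0 0 5;-.2 0 3 0 0 0 5;-.2 0 3 0 0 0 5'
python3 - <<'E'
from h import *
s,R=st(); r=pickle.load(open('res.pkl','rb')); P=r['placed'].copy(); P[2,3]=.052
units(tgt(P,[0,0,44.5+40]),'above'); units(tgt(P,[0,0,44.5]),'place')
E
```

```text
clock: 11.4
tcp_pos: [0.5822, 0.1531, 0.098]
ee_rot: [-1.406, -1.361, 1.082]
wrist_force: [-2.0, -2.8, 4.5]
finger_gap: 0.177
t 11.4 tcp [0.5822 0.1531 0.098 ] gap 0.177 F [-2.  -2.8  4.5]
[[ 0.022  0.239 -0.971]
 [ 1.    -0.019  0.018]
 [-0.014 -0.971 -0.239]]
tcp in weight mm [-1.1  0.3 44.4]
clock: 12.1
tcp_pos: [0.5753, 0.1541, 0.2206]
ee_rot: [-1.408, -1.365, 1.079]
wrist_force: [-0.0, 0.5, -8.2]
finger_gap: 0.178
t 12.1 tcp [0.5753 0.1541 0.2206] gap 0.178 F [-0.   0.5 -8.2]
[[ 0.022  0.243 -0.97 ]
 [ 1.    -0.017  0.018]
 [-0.012 -0.97  -0.243]]
above units [-1.05 -9.1  -2.1 ] [ 0.26  1.74 -1.11] tcp [ 0.5332 -0.2099  0.1365]
place units [-1.05 -9.1  -3.1 ] [ 0.26  1.74 -1.11] tcp [ 0.5332 -0.2099  0.0965]
```

```bash
python3 -m inch '-.1 -1 0 .05 .4 -.2 5;-.2 -2 0 .1 .9 -.5 5;-.4 -3 0 .15 1.3 -.8 5;-.6 -4 0 .26 1.74 -1.11 5;-.8 -5 0 .26 1.74 -1.11 5;-1 -6.2 -.3 .26 1.74 -1.11 5;-1.06 -7.4 -.8 .26 1.74 -1.11 5;-1.06 -8.4 -1.4 .26 1.74 -1.11 5;-1.06 -9.12 -1.9 .26 1.74 -1.11 5;-1.06 -9.12 -2.1 .26 1.74 -1.11 5;-1.06 -9.12 -2.1 .26 1.74 -1.11 5;-1.06 -9.12 -2.1 .26 1.74 -1.11 5'
python3 - <<'E'
from h import *
s,R=st(); r=pickle.load(open('res.pkl','rb')); P=r['placed'].copy(); P[2,3]=.052; G=tgt(P,[-1,0,44.5]); G[1,3]-=.001; units(G,'place')
c=manip.camera('wrist'); v=c['image'].copy()
H=T(np.c_[-R[:,2],R[:,0],-R[:,1]],[0,0,0]); H[:3,3]=s['tcp_pos']-H[:3,:3]@np.array([-.001,0,.0445])
P[2,3]=.02
for parts,X,col in((WT,H,(0,255,0)),(PLUG,P,(255,0,255))):
    for p in parts:
        q=proj(c,(p@X[:3,:3].T+X[:3,3])[1::2]); cv2.polylines(v,[np.int32(q[[0,1,3,2]])],True,col,1)
cv2.imwrite('pics/w6.png',v)
E
```

```text
clock: 13.3
tcp_pos: [0.5312, -0.21, 0.133]
ee_rot: [-1.282, -1.075, 1.081]
wrist_force: [-0.1, -0.6, -8.8]
finger_gap: 0.174
t 13.3 tcp [ 0.5312 -0.21    0.133 ] gap 0.174 F [-0.1 -0.6 -8.8]
[[ 0.175 -0.006 -0.985]
 [ 0.985  0.001  0.175]
 [ 0.    -1.     0.006]]
place units [ 0.03 -0.02 -0.91] [-0.01 -0.04 -0.  ] tcp [ 0.5323 -0.2107  0.0965]
```

View pics/w6.png

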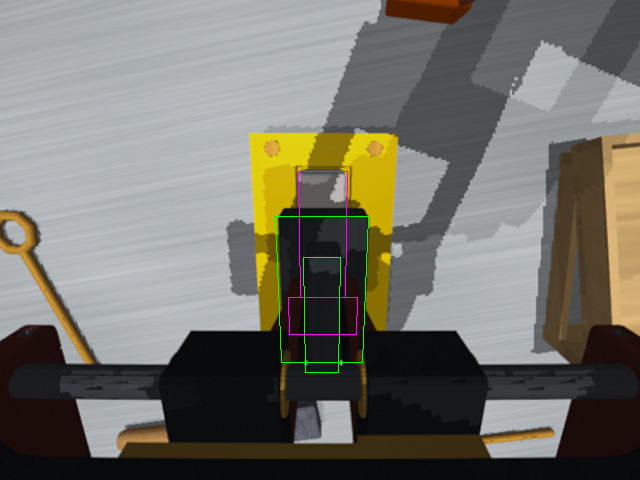

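The held weight's outline matches the picture; the strip above it is its end face. It is lined up over the plug, so lower it.

```bash
python3 -m inch '.03 -.02 -.25 0 -.04 0 5;.03 -.02 -.5 0 -.04 0 5;.03 -.02 -.65 0 -.04 0 5;.03 -.02 -.75 0 -.04 0 5;.03 -.02 -.81 0 -.04 0 5;.03 -.02 -.84 0 -.04 0 5;.03 -.02 -.86 0 -.04 0 5;.03 -.02 -.86 0 -.04 0 5'; python3 -m inch '0 0 -.02 0 0 0 5;0 0 -.04 0 0 0 5;0 0 -.04 0 0 0 5'; python3 -c "from h import *;st()"
```

```text
clock: 14.15
tcp_pos: [0.5332, -0.2122, 0.0993]
ee_rot: [-1.289, -1.08, 1.078]
wrist_force: [-0.7, -0.9, -8.1]
finger_gap: 0.181
clock: 14.45
tcp_pos: [0.5331, -0.2121, 0.0976]
ee_rot: [-1.289, -1.08, 1.078]
wrist_force: [-0.7, 0.0, -8.8]
finger_gap: 0.182
t 14.45 tcp [ 0.5331 -0.2121  0.0976] gap 0.182 F [-0.7  0.  -8.8]
[[ 0.175  0.002 -0.985]
 [ 0.985 -0.     0.175]
 [ 0.    -1.    -0.002]]
```

```bash
python3 -m inch '0 .02 -.02 0 0 0 5;0 .02 -.02 0 0 0 5'; python3 -m inch '0 0 -.02 0 0 0 5;0 0 -.02 0 0 0 5';  python3 -m inch '0 0 -.015 0 0 0 5;0 0 -.015 0 0 0 5'
```

```text
clock: 14.65
tcp_pos: [0.533, -0.2111, 0.0967]
ee_rot: [-1.288, -1.08, 1.078]
wrist_force: [-0.5, 0.8, -9.3]
finger_gap: 0.178
clock: 14.85
tcp_pos: [0.5331, -0.2112, 0.0964]
ee_rot: [-1.289, -1.08, 1.078]
wrist_force: [0.4, 1.1, -3.5]
finger_gap: 0.174
clock: 15.05
tcp_pos: [0.5332, -0.2112, 0.0964]
ee_rot: [-1.289, -1.08, 1.078]
wrist_force: [-2.7, 1.5, 5.0]
finger_gap: 0.178
```

Contact is at the expected height. Release and rise.

```bash
python3 -m inch '0 0 0 0 0 0 22;0 0 0 0 0 0 30;0 0 0 0 0 0 40;0 0 0 0 0 0 40;0 0 .4 0 0 0 40;0 0 1.2 0 0 0 40;0 0 2.2 0 0 0 40;0 .8 3.2 0 0 0 60;0 1.8 4 0 0 0 60;0 2.6 4 0 0 0 60;0 2.6 4 0 0 0 60;0 2.6 4 0 0 0 60'
python3 - <<'E'
from h import *
st(); r=pickle.load(open('res.pkl','rb')); P=r['placed'].copy(); C=pflat(r['C'])
c=manip.camera('wrist'); W=P.copy(); W[2,3]=.052
for d in manip.silhouettes('weight','wrist'):
    if np.hypot(*(d['centre']-proj(c,[W[:3,3]+[0,0,.02]])[0]))<40:
        q,i=fit([(c,d['pixels'])],WT,lambda q:pflat(q)@T(np.eye(3),[0,0,.052]),[P[0,3],P[1,3],r['C'][2]]); X=np.linalg.inv(P)@pflat(q)
        print('weight on plug mm',np.round(X[:2,3]*1000,1),'yaw deg',round(np.degrees(q[2]-r['C'][2]),1),'iou',round(i,3)); W=pflat(q);W[2,3]=.052;break
v=c['image'].copy()
for parts,X,col in((WT,W,(0,255,0)),(PLUG,P,(255,0,255))):
    for p in parts:
        q=proj(c,(p@X[:3,:3].T+X[:3,3])[1::2]); cv2.polylines(v,[np.int32(q[[0,1,3,2]])],True,col,1)
cv2.imwrite('pics/w7.png',v)
E
```

```text
clock: 16.25
tcp_pos: [0.533, -0.1069, 0.2554]
ee_rot: [-1.288, -1.081, 1.079]
wrist_force: [0.0, -0.8, 0.7]
finger_gap: 0.592
t 16.25 tcp [ 0.533  -0.1069  0.2554] gap 0.592 F [ 0.  -0.8  0.7]
[[ 0.173  0.002 -0.985]
 [ 0.985 -0.001  0.173]
 [-0.001 -1.    -0.002]]
```

View pics/w7.png

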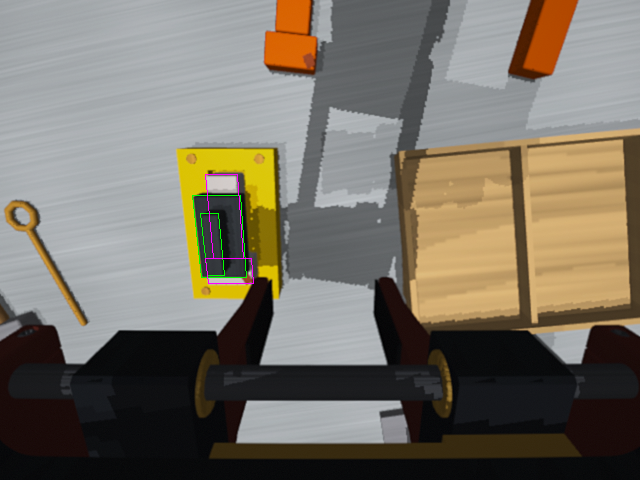

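The weight stands flat on the plug at (220,235). The network missed it this time, but the centred-pose outline falls on it to within a pixel or two. The plug is still seated, and the gripper is clear. Handing in.

```bash
python3 -c "
from bench import manip
manip.hand_in(); print(manip.observe()['clock'])"
```

```text
the job is handed in; nothing more can be done
the job is handed in; nothing more can be done
```

The long white plug is in the yellow core box with its wide head in the wide end, and the iron weight stands lengthways on top of it. I handed the job in at about 16 s on the robot's clock.

- **Plug:** it touched down gently at the expected height for fully seated (tool at 56.6 mm, 57 mm expected). After release the wrist camera put it within about 1 mm and 0.1° of the box centre. The fixed top camera disagreed (5.6 mm and 2.3° off). Its fit was poor, so I discounted it; in earlier fits the arm was blocking that view.
- **Weight:** it also touched down at the expected height, with about 5 N at the wrist. In the last picture the outline of a centred weight falls on the real one to within a pixel or two. The detection network missed the weight in that picture, so this last check is by eye only and gives no measured offset.
- **Everything else:** the gripper was open and well clear at the end. The short plug, the look-alikes and the other items were never approached for handling, though I did not measure them again afterwards.

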